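# Feel a valve plate's sealing bead for burrs, then send it to the light box

### The arm

A 6-joint arm with a two-finger parallel gripper is mounted at the origin on the work surface. World frame = base frame: x ahead of the robot, y to its left, z up, the work surface at z = 0. Lengths are in m, angles in degrees, forces in N, time in s.
With the tool pointing down it reaches from about 0.3 to 0.75 m from the base axis. Payload 8.5 kg.
Tool frame: the origin (TCP) lies at the very end of the fingers, on their centre line; the grasp point (between the pads) lies 19 mm behind it (hold_point_z is the distance from the TCP to the grasp point, in m); z points along the fingers, y is the direction in which the jaws open and shut (so a half turn about z gives the same grasp; the last joint's range is limited). The gripper opens to 85 mm and grips with 20 to 120 N. Pads are 22 mm wide; open, the fingers measure 114 mm over their backs; the gripper's body (76 mm by 85 mm) begins 54 mm behind the grasp point. The pads swing forward as they close: fully open they stand 13 mm farther back than shut.
Start: joints at [-87.794, 21.807, 74.336, -0, 83.858, -12.336], TCP at [0.138, -0.532, 0.231] pointing down, gripper open.
Joint ranges: [-178.18, 178.18], [-50.72, 133.34], [12.68, 142.11], [-81.47, 261.47], [9.98, 163.14], [-165.26, 165.26]. Speed limits (degrees/s): [136.94, 136.94, 180, 180, 180, 180].

### API

Orientations are given as a 3x3 rotation matrix whose columns are the frame's x, y, z axes.
In Python, from rig import observe, get_image, close_job, hold_point_z gives the robot as it stands. The module is installed in compiled form; this text tells all that it offers.
- The arm moves only by the tool jog_arm, never from a script. Its arguments are lists of equal length, an entry for each row: "travel": the shift along the world's x, y, z in m, a list of three; "dr": the turn, a rotation vector about the world's x, y, z in rad, a list of three. In form: {"travel": [[x, y, z], ...], "dr": [[rx, ry, rz], ...]}. A call has 1 to 20 rows; each row shifts and turns the commanded pose from where the row before left it; what a row does not reach is not made up. A row lasts 1/12 s, in which the tool goes at most 41.7 mm and 7.16 degrees, less where a joint would pass 70% of its speed; a pose out of reach is approached as far as the arm can. A call with a gripper value outside its range is refused whole. "jaw" is the finger opening in m, from 0 to 0.0854, set as the call begins (left out, the last holds). The fingers move at their own pace and stop on an object; "newtons" is the grip in N (left out, the last holds). Time passes only in rows, so rows that do not move let the fingers close. It gives the time, the measured TCP pose, the force and the opening at its end, in the units of the state.
- observe(): the state, without advancing time (a new reading comes with each control period).
- get_image(name): name is "scene" or "side" or "wrist"; returns a dict with "color" (420x560x3 uint8, red, green, blue), "fovy" (degrees; the focal length in pixels is half the picture's height over the tangent of half this angle, whatever the lens; pixels are square), "cx", "cy" (the principal point, pixels), "R" (3x3) and "t" (3): a world point X has camera coordinates R X + t. Camera axes: x right, y down, z forward; pixel columns grow to the right and rows downward; lengths in m; the calibration is good to about 2 mm. A picture is of the moment at which its call begins. There is no depth.
- close_job(): hands the job in, once; it reports no verdict.
The state is a dict: "time_s": time; "q": joint angles; "qvel": joint speeds; "joint_efforts": joint torques, N m; "position": TCP position; "tool_rot": TCP orientation; "ft_force": force on the tool from outside, world axes, zero at the start; "wrist_torque": the same for the moment, N m; "grip_width": finger opening in m.
Only numpy, scipy, OpenCV 4.12 (cv2) and the standard library are available. Lean on these libraries where they do the work, as an engineer would, in place of code of your own. Each camera call takes 0.05 s, during which the arm holds its last target.

### The job

Feel the sprung valve plate for burrs: starting at the end beside the red dot, run the fingertips along the raised brass sealing bead, round both bends to its other end, touching it so lightly that the plate never sinks to the bottom of its springs. Then push the carrier plate along its slide with the fingertips until it is fully home at the light box, and move clear. Nothing is to be picked up: leave the cracked glass flat, the micrometer and the red spring seat where they lie.

Things in the scene. Friction and masses are not known exactly. Their poses are not given: they have to be found in the camera images.
- slide: Fixed aluminium ball-bearing slide base, 150 x 550 mm, with two steel rails (tops 24 mm above the bench), and the white light box (180 x 160 mm, 107 mm high) at its +y end. Origin on the bench surface on the slide's centre line. Its +y axis is the direction in which the carrier travels, toward the light box; z is up.
- carrier (a joint): Travel in m of the flat steel carrier plate (140 mm across the slide x 250 mm along it, top 40 mm above the bench) along the slide's +y. 0 = farthest from the light box, 0.20 = fully home on its stop beside the rubber buffers. Starts between 0 and 0.08. It stays where it is left; about 5 N of friction must be overcome to move it.
- push_face (a point): Centre line of the rear face of the blue push block (80 mm wide across the slide, 14 mm thick, standing from the carrier's top at 40 mm to 89 mm above the bench) at the carrier's rear end; the point is 74 mm above the bench. The face looks along the slide's -y, flush with the carrier's rear end; behind it are only the rails (tops at 24 mm) and free space. Push here toward +y.
- valve_plate (a joint): How far in m the dark steel sprung valve plate (110 mm across the slide x 170 mm along it, 8 mm thick, top 64 mm above the bench) is pressed down: 0 = at rest, 0.012 = bottomed. About 1 N starts it sinking and each further mm takes 0.5 N; it springs back when released. Do not bottom it.
- bead: Brass-coloured round-topped sealing bead, 10 mm wide, 4 mm above the valve plate; crest 68 mm above the bench at rest. From above a lazy Z: 28 mm leg along the slide's +y from the red dot end, 56 mm leg slanting 45 degrees toward +x and +y, 56 mm leg along +y. Origin at the centre of the plate's underside, 56 mm above the bench; axes parallel to the slide's.
- bead0 (a point): Point on the crest of the bead at the start of the bead; the red dot, 12 mm across, is painted on the plate 12 mm further toward the slide's -y. Points bead0 to bead5 follow each other 28 mm apart along the bead.
- bead1 (a point): Point on the crest of the bead at the first bend. Points bead0 to bead5 follow each other 28 mm apart along the bead.
- bead2 (a point): Point on the crest of the bead at the middle of the slanting leg. Points bead0 to bead5 follow each other 28 mm apart along the bead.
- bead3 (a point): Point on the crest of the bead at the second bend. Points bead0 to bead5 follow each other 28 mm apart along the bead.
- bead4 (a point): Point on the crest of the bead at the middle of the last leg. Points bead0 to bead5 follow each other 28 mm apart along the bead.
- bead5 (a point): Point on the crest of the bead at the far end of the bead. Points bead0 to bead5 follow each other 28 mm apart along the bead.
- optical_flat: Loose cracked glass optical flat, a disc 80 mm across and 14 mm high, lying on the bench. Origin at the centre of its underside. Leave it alone.
- micrometer: Loose chrome micrometer lying on its side on the bench, about 140 mm long along its x (from -36 to +102 mm), up to 16 mm high. Origin under the middle of its C-frame. Leave it alone.
- spring_seat: Loose red nylon spring seat on the bench, 36 mm across, 20 mm high. Origin at the centre of its underside. Leave it alone.

How it is judged (in metres and radians):
On the way, in this order (a step that is already met when the one before it is completed fails the run):
1. a fingertip touches the bead at the end of the bead beside the red dot, the carrier still short of home (contact force between the fingers and bead above 0.2 N and horizontal distance between the grasp point and bead0 below 0.013 m and value of joint carrier below 0.185 m), for 0.04 s.
2. a fingertip touches the bead at the first bend, the carrier still short of home (contact force between the fingers and bead above 0.2 N and horizontal distance between the grasp point and bead1 below 0.013 m and value of joint carrier below 0.185 m), for 0.04 s.
3. a fingertip touches the bead at the middle of the slanting leg, the carrier still short of home (contact force between the fingers and bead above 0.2 N and horizontal distance between the grasp point and bead2 below 0.013 m and value of joint carrier below 0.185 m), for 0.04 s.
4. a fingertip touches the bead at the second bend, the carrier still short of home (contact force between the fingers and bead above 0.2 N and horizontal distance between the grasp point and bead3 below 0.013 m and value of joint carrier below 0.185 m), for 0.04 s.
5. a fingertip touches the bead at the middle of the last leg, the carrier still short of home (contact force between the fingers and bead above 0.2 N and horizontal distance between the grasp point and bead4 below 0.013 m and value of joint carrier below 0.185 m), for 0.04 s.
6. a fingertip touches the bead at the far end of the bead, the carrier still short of home (contact force between the fingers and bead above 0.2 N and horizontal distance between the grasp point and bead5 below 0.013 m and value of joint carrier below 0.185 m), for 0.04 s.
7. the carrier plate is pushed fully home at the light box (value of joint carrier above 0.195 m), for 0.2 s.
At the end, for the whole second after the job is handed in: The carrier is at rest within 5 mm of its home stop, the valve plate is sprung back up (within 2 mm), and the optical flat, micrometer and spring seat lie within 12 mm of where they were (value of joint carrier above 0.195 m and velocity of joint carrier below 0.01 m/s and value of joint valve_plate below 0.002 m and distance of each of optical_flat, micrometer, spring_seat from where it was at the start of the episode below 0.012 m); the robot touches nothing.
It fails at once if the valve plate is pressed down more than 11.5 mm, to the bottom of its springs (value of joint valve_plate above 0.0115 m).
It fails at once if the optical flat is moved more than 12 mm or lifted (distance of optical_flat from where it was at the start of the episode above 0.012 m).
It fails at once if the micrometer is moved more than 12 mm or lifted (distance of micrometer from where it was at the start of the episode above 0.012 m).
It fails at once if the spring seat is moved more than 12 mm or lifted (distance of spring_seat from where it was at the start of the episode above 0.012 m).
It also fails if it takes over 51 s, if anything falls off the work surface, if the arm or the gripper's body presses on something with over 40 N, if the wrist force passes 120 N, or if a joint passes its speed limit or range.

## Working session

There is one attempt and no reset: what is moved stays moved. The work goes in short steps, Python scripts to look and compute and a tool call to move; the robot and the scene stay as the last step left them, time stands still between calls to the robot, and variables do not carry over. Pictures are saved under pics/ and viewed, and the job is handed in when it is done.

Besides the shell and the picture viewer there is one more tool, called after "Request:" in YAML: its name, and indented under it one key for each argument. jog_arm: Moves the arm, as the interface text tells. Its arguments: {"type":"object","properties":{"travel":{"type":"array"},"dr":{"type":"array"},"jaw":{"type":"number"},"newtons":{"type":"number"}},"required":["travel","dr"]}

```bash
mkdir -p pics
python3 - <<'E'
from rig import *
import cv2
s=observe()
for k,v in s.items(): print(k,v)
print(hold_point_z)
for n in ["scene","side","wrist"]:
    i=get_image(n); cv2.imwrite(f"pics/{n}0.png",i["color"][:,:,::-1])
    print(n,i["fovy"],i["cx"],i["cy"],i["R"],i["t"])
E
```

```text
time_s 0.0
q [-8.77941178e+01  2.18410984e+01  7.43854759e+01 -4.31219357e-04
  8.38549198e+01 -1.23367008e+01]
qvel [ 0.04491696 -0.06357894 -0.05026401 -0.04844167  0.0372793   0.08907261]
joint_efforts [ 7.62952313e-04 -4.48455906e+01 -2.31274295e+01 -1.27955154e-04
  4.79503840e-03  7.94259336e-06]
position [ 0.13808082 -0.53209171  0.23070649]
tool_rot [[ 9.67961093e-01  2.51100216e-01 -6.22238237e-05]
 [ 2.51100049e-01 -9.67960095e-01  1.42099763e-03]
 [ 2.96582633e-04 -1.39109482e-03 -9.99998988e-01]]
ft_force [ 0.11862044 -0.4228194  -0.81624513]
wrist_torque [-0.02531783  0.00989847  0.02022693]
grip_width 0.08543764624395922
0.0187
scene 56.91013040193587 288.05121137333043 205.7395188211682 [[-0.16275076  0.98664515 -0.00659866]
 [ 0.65396274  0.10286092 -0.74950141]
 [-0.73881319 -0.1262972  -0.66196986]] [ 0.07854878 -0.32726706  1.11820234]
side 42.001316078544995 276.76010661774075 208.3642720700556 [[-0.76379649 -0.64541178  0.00765222]
 [-0.49539127  0.57857615 -0.6479484 ]
 [ 0.41376614 -0.49869155 -0.7616458 ]] [0.44331492 0.34893005 0.65526358]
wrist 58.56641564046793 279.6691062066782 213.21725776600235 [[ 0.25226361 -0.96765783 -0.00118459]
 [-0.93253108 -0.24343272  0.26669514]
 [-0.25835801 -0.06617282 -0.96378021]] [-0.54953402 -0.03563399  0.37789386]
```

View pics/scene0.png

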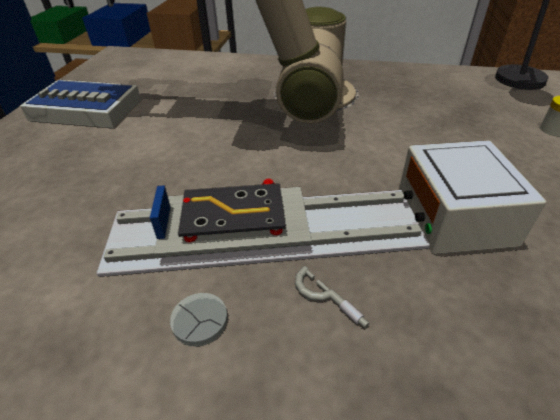

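View pics/side0.png

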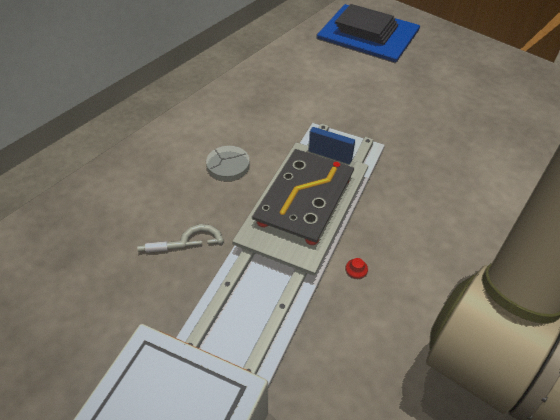

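View pics/wrist0.png

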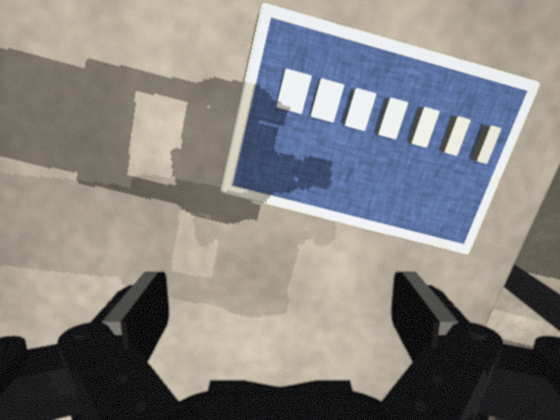

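The scene picture shows the slide running roughly along world +y, with the light box at right and the red dot at about (187,200). The side picture shows the same dot at about (337,163) and the spring seat at (357,268). I'll enlarge both.

Run:
```python
import cv2
a=cv2.imread("pics/scene0.png")[170:270,90:320]; cv2.imwrite("pics/sc_crop.png",cv2.resize(a,None,fx=3.4,fy=3.4,interpolation=cv2.INTER_CUBIC))
a=cv2.imread("pics/side0.png")[115:265,230:390]; cv2.imwrite("pics/si_crop.png",cv2.resize(a,None,fx=4,fy=4,interpolation=cv2.INTER_CUBIC))
```

```text
(no output)
```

View pics/sc_crop.png

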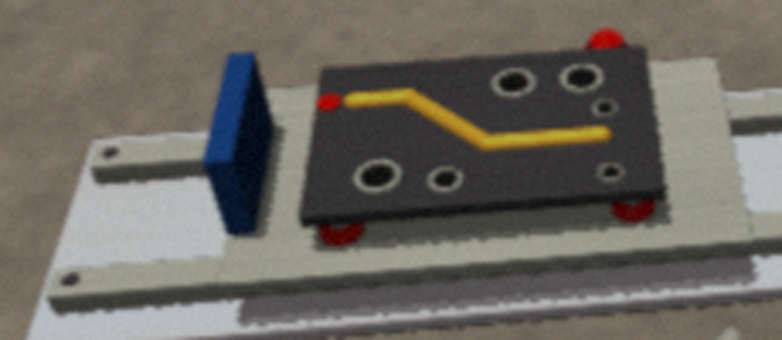

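View pics/si_crop.png

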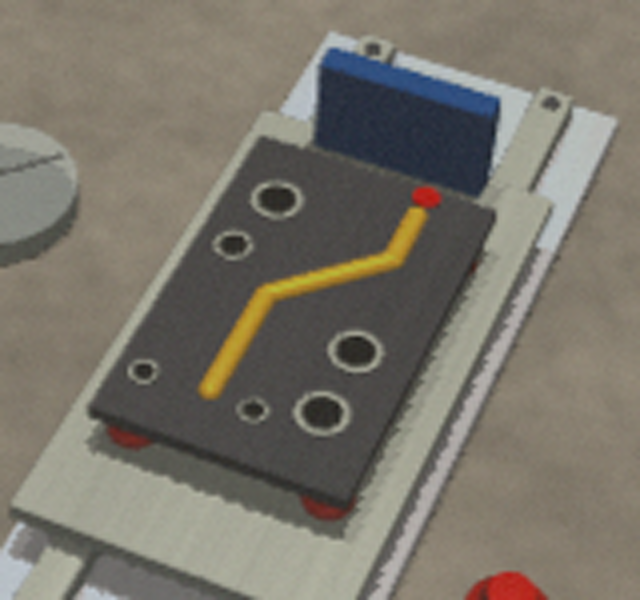

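```bash
cat > h.py <<'E'
import numpy as np
C={}
def cam(n):
    from rig import get_image
    if n not in C: C[n]=get_image(n)
    return C[n]
def proj(c,X):
    X=np.atleast_2d(X); Y=X@np.array(c["R"]).T+np.array(c["t"])
    f=c["color"].shape[0]/2/np.tan(np.radians(c["fovy"])/2)
    return np.c_[c["cx"]+f*Y[:,0]/Y[:,2],c["cy"]+f*Y[:,1]/Y[:,2]]
def unproj(c,uv,z):
    f=c["color"].shape[0]/2/np.tan(np.radians(c["fovy"])/2)
    R=np.array(c["R"]);t=np.array(c["t"])
    d=R.T@np.array([(uv[0]-c["cx"])/f,(uv[1]-c["cy"])/f,1]); o=-R.T@t
    return o+d*(z-o[2])/d[2]
E
cat > fit.py <<'E'
from h import *
from scipy.optimize import least_squares
sc=cam("scene");si=cam("side")
S=lambda p:((np.array(p)+.5)/3.4-.5+[90,170]); D=lambda p:((np.array(p)+.5)/4-.5+[230,115])
k=.028; r=2**.5/2
bead=np.array([[0,-.012,.064],[0,0,.068],[0,k,.068],[2*k*r,k+2*k*r,.068],[2*k*r,3*k+2*k*r,.068]])
plate=np.array([[-.055,-.085,.064],[-.055,.085,.064],[.055,.085,.064],[.055,-.085,.064]])
blk=np.array([[-.04,0,.089],[.04,0,.089]])
obs=[(bead,0,sc,S([(329,102),(354,99),(409,94),(487,142),(606,133)])),(bead,0,si,D([(426,197),(418,212),(392,260),(264,294),(209,388)])),
(plate,2,sc,S([(322,68),(646,47),(664,190),(302,220)])),(plate,2,si,D([(495,212),(350,498),(92,410),(262,137)])),
(blk,4,sc,S([(230,53),(205,163)])),(blk,4,si,D([(499,97),(332,48)]))]
def res(p,full=False):
    c,s=np.cos(p[6]),np.sin(p[6]);out=[]
    for m,i,cm,o in obs:
        X=m.copy();X[:,0]=c*m[:,0]-s*m[:,1]+p[i];X[:,1]=s*m[:,0]+c*m[:,1]+p[i+1]
        # per-camera image offset for calibration error omitted
        out.append(proj(cm,X)-o)
    return out if full else np.concatenate(out).ravel()
f=least_squares(res,[.4,-.2]*3+[0])
print(f.x[:6].round(4),np.degrees(f.x[6]))
for o in res(f.x,True): print(o.round(1).tolist())
c,s=np.cos(f.x[6]),np.sin(f.x[6])
k6=np.array([[0,0],[0,k],[k*r,k+k*r],[2*k*r,k+2*k*r],[2*k*r,2*k+2*k*r],[2*k*r,3*k+2*k*r]])
print("beads",(k6@np.array([[c,s],[-s,c]])+f.x[:2]).round(4).tolist())
for uv in [(200,319)]: print("flat",unproj(sc,uv,.014))
print("seat",unproj(si,(357,268),.012))
print("buffer ends / box", [unproj(sc,uv,.03).round(3).tolist() for uv in [(407,195),(419,217)]], [unproj(sc,uv,.107).round(3).tolist() for uv in [(406,146),(435,205)]])
print("carrier front",[unproj(sc,uv,.04).round(3).tolist() for uv in [(300,187),(310,241)]])
print("mic",[unproj(sc,uv,.01).round(3).tolist() for uv in [(300,285),(366,325)]])
E
python3 fit.py
```

```text
[ 0.5812 -0.1471  0.5871 -0.0777  0.6205 -0.1967] 15.671749863130348
[[0.4, 0.6], [-0.3, -0.8], [0.1, -0.6], [0.4, -1.1], [-0.6, -1.1]]
[[-0.5, 0.9], [-0.8, 0.1], [-0.3, -0.9], [0.1, -0.8], [-0.3, -0.4]]
[[-0.5, -0.2], [-0.2, -1.0], [0.9, -0.8], [-1.0, -0.7]]
[[0.8, -0.4], [-0.3, 1.2], [-1.4, -0.6], [-0.7, -0.6]]
[[-0.2, -0.0], [-0.2, -0.2]]
[[0.7, 0.7], [-1.0, -0.2]]
beads [[0.5812, -0.1471], [0.5736, -0.1202], [0.5874, -0.0958], [0.6011, -0.0714], [0.5935, -0.0444], [0.5859, -0.0174]]
flat [ 0.7734052  -0.07800883  0.014     ]
seat [ 0.45188476 -0.0418303   0.012     ]
buffer ends / box [[0.469, 0.223, 0.03], [0.527, 0.24, 0.03]] [[0.423, 0.209, 0.107], [0.583, 0.242, 0.107]]
carrier front [[0.489, 0.024, 0.04], [0.624, 0.059, 0.04]]
mic [[0.69, 0.053, 0.01], [0.743, 0.154, 0.01]]
```

Request:
jog_arm:
  travel:
    - [0.022, 0.019, -0.002]
    - [0.022, 0.019, -0.002]
    - [0.022, 0.019, -0.002]
    - [0.022, 0.019, -0.002]
    - [0.022, 0.019, -0.002]
    - [0.022, 0.019, -0.002]
    - [0.022, 0.019, -0.002]
    - [0.022, 0.019, -0.002]
    - [0.022, 0.019, -0.002]
    - [0.022, 0.019, -0.002]
    - [0.022, 0.019, -0.002]
    - [0.022, 0.019, -0.002]
    - [0.022, 0.019, -0.002]
    - [0.022, 0.019, -0.002]
    - [0.022, 0.019, -0.002]
    - [0.022, 0.019, -0.002]
    - [0.022, 0.019, -0.002]
    - [0.022, 0.019, -0.002]
    - [0.022, 0.019, -0.002]
    - [0.025, 0.024, -0.002]
  dr:
    - [0, 0, 0.001]
    - [0, 0, 0.001]
    - [0, 0, 0.001]
    - [0, 0, 0.001]
    - [0, 0, 0.001]
    - [0, 0, 0.001]
    - [0, 0, 0.001]
    - [0, 0, 0.001]
    - [0, 0, 0.001]
    - [0, 0, 0.001]
    - [0, 0, 0.001]
    - [0, 0, 0.001]
    - [0, 0, 0.001]
    - [0, 0, 0.001]
    - [0, 0, 0.001]
    - [0, 0, 0.001]
    - [0, 0, 0.001]
    - [0, 0, 0.001]
    - [0, 0, 0.001]
    - [0, 0, 0.001]
  jaw: 0
  newtons: 20

```text
time_s: 1.92
position: [0.5818, -0.1468, 0.1911]
tool_rot: [[0.963, 0.27, -0.0], [0.27, -0.963, -0.0], [-0.0, 0.0, -1.0]]
ft_force: [1.4, -0.6, 0.8]
grip_width: -0.0001
```

Run:
```python
from rig import *
import cv2,pickle
d={}
for n in ["scene","wrist","side"]:
    i=get_image(n); d[n]=i; cv2.imwrite(f"pics/{n}1.png",i["color"][:,:,::-1])
pickle.dump(d,open("im1.pkl","wb"))
s=observe();print(s["position"],s["ft_force"])
```

```text
[ 0.58197831 -0.14571456  0.19062541] [-0.47556609 -0.51977973 -0.54445145]
```

View pics/wrist1.png

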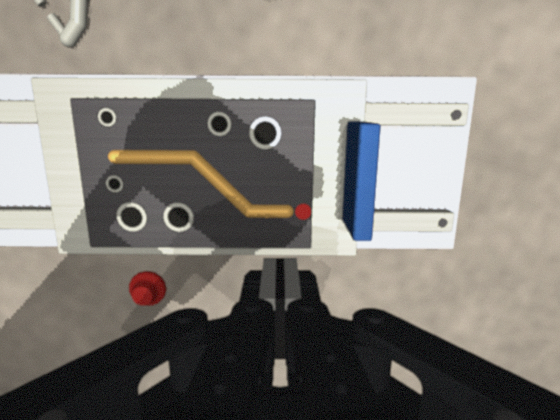

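View pics/side1.png

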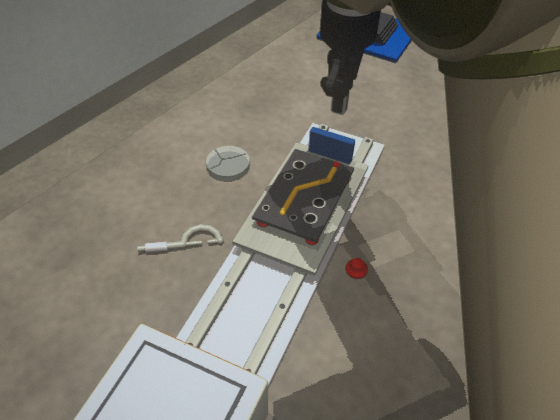

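The wrist picture shows the bead clearly: dot (303,212), bends (249,211) and (195,157), far end (113,157). I'll check these against the fit.

Run:
```python
from h import *
import pickle
d=pickle.load(open("im1.pkl","rb"));w=d["wrist"]
for n,uv,z in [("dot",(303,212),.064),("b0",(291,211),.068),("b1",(249,211),.068),("b3",(195,157),.068),("b5",(115,157),.068),("blk",(379,123),.089),("blk",(371,241),.089),("tip",(280,258),.19)]:
    print(n,unproj(w,uv,z).round(4))
B=[[0.5812, -0.1471], [0.5736, -0.1202], [0.5874, -0.0958], [0.6011, -0.0714], [0.5935, -0.0444], [0.5859, -0.0174]]
print(proj(w,np.c_[B,[.068]*6]).round(1))
```

```text
dot [ 0.5837 -0.1605  0.064 ]
b0 [ 0.583  -0.1513  0.068 ]
b1 [ 0.5746 -0.1217  0.068 ]
b3 [ 0.6022 -0.0751  0.068 ]
b5 [ 0.5867 -0.0209  0.068 ]
blk [ 0.6589 -0.1864  0.089 ]
blk [ 0.5829 -0.2082  0.089 ]
tip [ 0.5933 -0.1401  0.19  ]
[[284.8 211.8]
 [246.6 211.7]
 [218.6 184.9]
 [189.5 157.1]
 [149.7 156.9]
 [109.9 156.8]]
```

Request:
jog_arm:
  travel:
    - [0, -0.001, -0.02]
    - [0, -0.001, -0.02]
    - [0, -0.001, -0.02]
    - [0, 0, -0.02]
    - [0, 0, -0.02]
    - [0, 0, -0.01]
    - [0, 0, -0.002]
    - [0, 0, 0]
    - [0, 0, 0]
  dr:
    - [0, 0, 0]
    - [0, 0, 0]
    - [0, 0, 0]
    - [0, 0, 0]
    - [0, 0, 0]
    - [0, 0, 0]
    - [0, 0, 0]
    - [0, 0, 0]
    - [0, 0, 0]

```text
time_s: 2.82
position: [0.5815, -0.1509, 0.0805]
tool_rot: [[0.963, 0.27, 0.002], [0.27, -0.963, -0.001], [0.001, 0.001, -1.0]]
ft_force: [-0.2, 0.8, 0.1]
grip_width: -0.0001
```

Run:
```python
from rig import *
s=observe();print(s["time_s"],s["position"],s["ft_force"],s["wrist_torque"])
```

```text
2.8167 [ 0.58148268 -0.15086261  0.08048272] [-0.16242729  0.75897538  0.11664001] [ 0.03022896 -0.00564905  0.04583396]
```

Request:
jog_arm:
  travel:
    - [0, 0, -0.003]
    - [0, 0, -0.003]
    - [0, 0, -0.002]
    - [0, 0, -0.002]
    - [0, 0, -0.001]
    - [0, 0, -0.001]
    - [0, 0, -0.001]
    - [0, 0, 0]
    - [0, 0, 0]
  dr:
    - [0, 0, 0]
    - [0, 0, 0]
    - [0, 0, 0]
    - [0, 0, 0]
    - [0, 0, 0]
    - [0, 0, 0]
    - [0, 0, 0]
    - [0, 0, 0]
    - [0, 0, 0]

```text
time_s: 3.57
position: [0.5811, -0.1504, 0.0664]
tool_rot: [[0.963, 0.27, 0.0], [0.27, -0.963, -0.0], [0.0, 0.0, -1.0]]
ft_force: [-0.6, -0.1, 0.8]
grip_width: 0.0
```

Run:
```python
from rig import *
s=observe();print(s["time_s"],s["position"],s["ft_force"],s["wrist_torque"])
import cv2
for n in ["side","wrist"]:
    i=get_image(n); cv2.imwrite(f"pics/{n}2.png",i["color"][:,:,::-1])
    s=observe();print(s["time_s"],s["position"],s["ft_force"])
```

```text
3.5667 [ 0.58109218 -0.15035278  0.06642981] [-0.64740944 -0.07806728  0.83023041] [0.15272396 0.15250748 0.00909112]
3.6167 [ 0.58109262 -0.1503261   0.06645224] [-0.47753734  0.61246975  1.25829227]
3.6667 [ 0.58108966 -0.15036857  0.06645457] [-0.6770373   1.25191979  2.69853925]
```

View pics/side2.png

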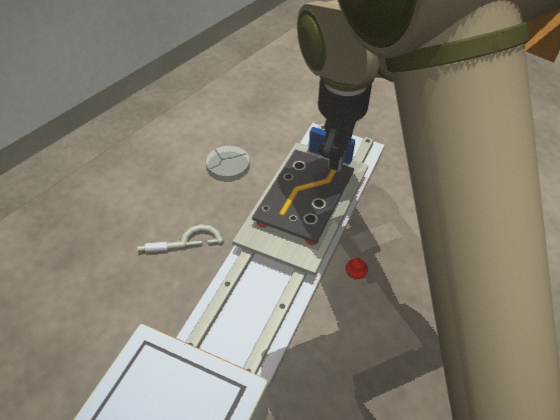

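View pics/wrist2.png

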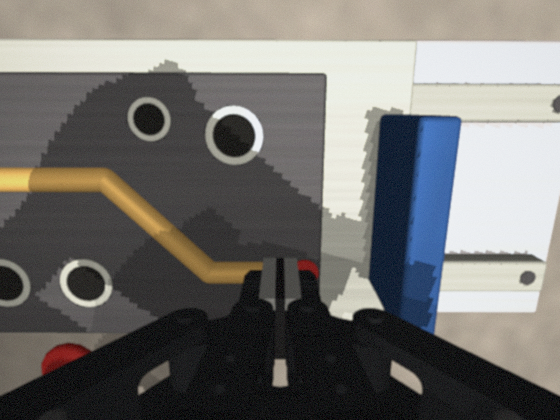

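The fingertips rest on the bead's start, just beside the red dot, with light contact of about 1–2 N. I'll press slightly deeper and start along the bead.

Request:
jog_arm:
  travel:
    - [0, 0, -0.001]
    - [0, 0, -0.001]
    - [0, 0, 0]
    - [0, 0, 0]
    - [0, 0, 0]
    - [-0.001, 0.003, 0]
    - [-0.001, 0.004, 0]
    - [-0.001, 0.004, 0]
    - [-0.001, 0.004, 0]
    - [-0.001, 0.004, 0]
    - [-0.001, 0.004, 0]
    - [-0.001, 0.003, 0]
    - [0, 0.003, 0]
    - [0, 0, 0]
    - [0, 0, 0]
  dr:
    - [0, 0, 0]
    - [0, 0, 0]
    - [0, 0, 0]
    - [0, 0, 0]
    - [0, 0, 0]
    - [0, 0, 0]
    - [0, 0, 0]
    - [0, 0, 0]
    - [0, 0, 0]
    - [0, 0, 0]
    - [0, 0, 0]
    - [0, 0, 0]
    - [0, 0, 0]
    - [0, 0, 0]
    - [0, 0, 0]

```text
time_s: 4.92
position: [0.5739, -0.1207, 0.0642]
tool_rot: [[0.963, 0.271, -0.001], [0.271, -0.963, 0.001], [-0.0, -0.001, -1.0]]
ft_force: [0.3, 1.6, 3.4]
grip_width: 0.0001
```

Run:
```python
from rig import *
s=observe();print(s["time_s"],s["position"],s["ft_force"],s["wrist_torque"])
import cv2
for n in ["side","wrist"]:
    i=get_image(n); cv2.imwrite(f"pics/{n}3.png",i["color"][:,:,::-1])
    s=observe();print(s["time_s"],s["position"],s["ft_force"])
```

```text
4.9167 [ 0.57388071 -0.12066589  0.0642043 ] [0.26652727 1.61423468 3.36824206] [ 0.31814041 -0.00507499 -0.04072573]
4.9667 [ 0.57389513 -0.12071439  0.06415924] [-0.18364605  1.57204887  3.2359829 ]
5.0167 [ 0.57388903 -0.12082833  0.06412072] [-0.05587629  1.80654723  2.88911692]
```

View pics/wrist3.png

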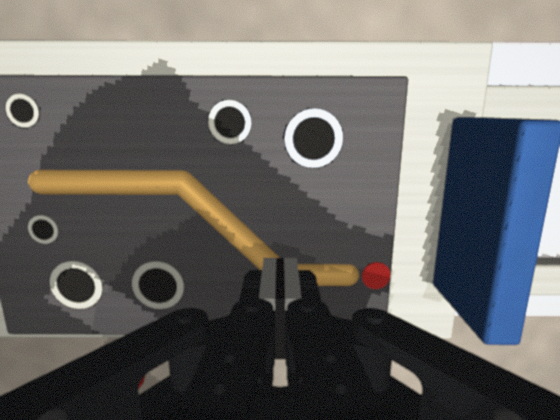

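The tip sits at the first bend with 3 N and 4 mm of sink. Next is the slanting leg.

Request:
jog_arm:
  travel:
    - [0.002, 0.003, 0]
    - [0.003, 0.005, 0]
    - [0.003, 0.005, 0]
    - [0.003, 0.005, 0]
    - [0.003, 0.005, 0]
    - [0, 0, 0]
    - [0.003, 0.005, 0]
    - [0.003, 0.005, 0]
    - [0.003, 0.005, 0]
    - [0.003, 0.005, 0]
    - [0.002, 0.004, 0]
    - [0, 0, 0]
    - [0, 0, 0]
  dr:
    - [0, 0, 0]
    - [0, 0, 0]
    - [0, 0, 0]
    - [0, 0, 0]
    - [0, 0, 0]
    - [0, 0, 0]
    - [0, 0, 0]
    - [0, 0, 0]
    - [0, 0, 0]
    - [0, 0, 0]
    - [0, 0, 0]
    - [0, 0, 0]
    - [0, 0, 0]

```text
time_s: 6.1
position: [0.6024, -0.0736, 0.0643]
tool_rot: [[0.963, 0.271, 0.001], [0.271, -0.963, 0.001], [0.001, -0.001, -1.0]]
ft_force: [0.9, 2.5, 3.7]
grip_width: 0.0003
```

Run:
```python
from rig import *
s=observe();print(s["time_s"],s["position"],s["ft_force"],s["wrist_torque"])
import cv2
for n in ["wrist"]:
    i=get_image(n); cv2.imwrite(f"pics/{n}4.png",i["color"][:,:,::-1])
    s=observe();print(s["time_s"],s["position"],s["ft_force"])
```

```text
6.1 [ 0.60244358 -0.073619    0.06432238] [0.88183175 2.48866977 3.70982131] [ 0.32030278 -0.12346012  0.01505653]
6.15 [ 0.60233431 -0.07382793  0.06435719] [1.75926099 1.71615313 3.43721532]
```

View pics/wrist4.png

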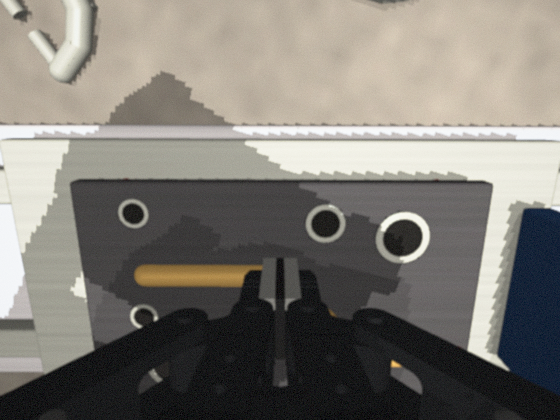

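The tip is at the second bend, and the far end shows at (145,275), about 51 mm further along. On to the last leg.

Request:
jog_arm:
  travel:
    - [-0.001, 0.003, 0]
    - [-0.001, 0.005, 0]
    - [-0.002, 0.005, 0]
    - [-0.001, 0.005, 0]
    - [-0.002, 0.005, 0]
    - [0, 0.002, 0]
    - [0, 0, 0]
    - [-0.001, 0.004, 0]
    - [-0.001, 0.005, 0]
    - [-0.002, 0.005, 0]
    - [-0.001, 0.005, 0]
    - [-0.001, 0.004, 0]
    - [-0.001, 0.002, 0]
    - [0, 0, 0]
    - [0, 0, 0]
  dr:
    - [0, 0, 0]
    - [0, 0, 0]
    - [0, 0, 0]
    - [0, 0, 0]
    - [0, 0, 0]
    - [0, 0, 0]
    - [0, 0, 0]
    - [0, 0, 0]
    - [0, 0, 0]
    - [0, 0, 0]
    - [0, 0, 0]
    - [0, 0, 0]
    - [0, 0, 0]
    - [0, 0, 0]
    - [0, 0, 0]

```text
time_s: 7.4
position: [0.5879, -0.0237, 0.0643]
tool_rot: [[0.963, 0.271, -0.0], [0.271, -0.963, 0.001], [-0.0, -0.001, -1.0]]
ft_force: [0.3, 2.3, 3.7]
grip_width: -0.0004
```

Run:
```python
from rig import *
s=observe();print(s["time_s"],s["position"],s["ft_force"],s["wrist_torque"])
import cv2
for n in ["wrist","side"]:
    i=get_image(n); cv2.imwrite(f"pics/{n}5.png",i["color"][:,:,::-1])
    s=observe();print(s["time_s"],s["position"],s["ft_force"])
```

```text
7.4 [ 0.58791876 -0.02371113  0.06425367] [0.28387511 2.33192038 3.70677068] [ 0.36124721 -0.02075865 -0.01344629]
7.45 [ 0.58790044 -0.02381422  0.06422565] [0.08536138 2.96035245 1.75409732]
7.5 [ 0.58790464 -0.0239432   0.06419923] [-0.6433223   1.82246319  2.65041618]
```

View pics/wrist5.png

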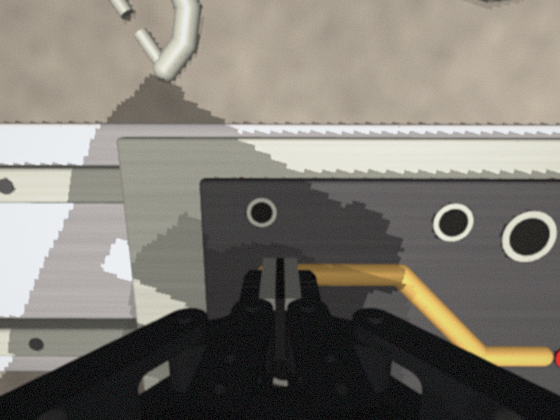

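View pics/side5.png

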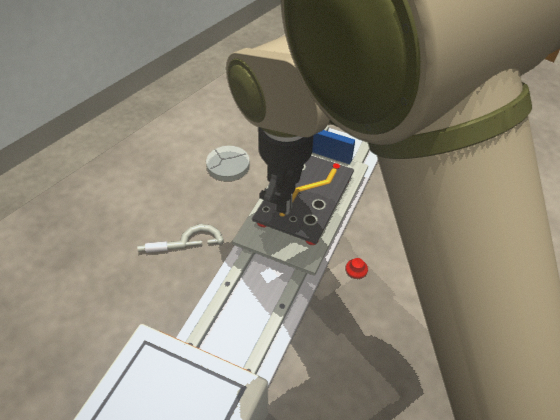

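The tip is about 5–7 mm short of the far end (left edge about px 258). I'll advance 6 mm, pause, then lift.

Request:
jog_arm:
  travel:
    - [-0.001, 0.003, 0]
    - [-0.001, 0.003, 0]
    - [0, 0, 0]
    - [0, 0, 0]
    - [0, 0, 0]
    - [0, 0, 0]
  dr:
    - [0, 0, 0]
    - [0, 0, 0]
    - [0, 0, 0]
    - [0, 0, 0]
    - [0, 0, 0]
    - [0, 0, 0]

```text
time_s: 8.0
position: [0.586, -0.0183, 0.0643]
tool_rot: [[0.963, 0.27, -0.0], [0.27, -0.963, 0.0], [-0.0, -0.0, -1.0]]
ft_force: [-0.7, 0.0, 2.8]
grip_width: -0.0
```

Run:
```python
from rig import *
import cv2
for n in ["wrist","scene"]:
    i=get_image(n); cv2.imwrite(f"pics/{n}6.png",i["color"][:,:,::-1])
    s=observe();print(s["time_s"],s["position"],s["ft_force"])
```

```text
8.05 [ 0.58599738 -0.01825747  0.06426732] [-0.274051    0.77864731  2.91278675]
8.1 [ 0.58599556 -0.01825173  0.06428188] [-0.00511112  0.8162688   3.11142551]
```

View pics/wrist6.png

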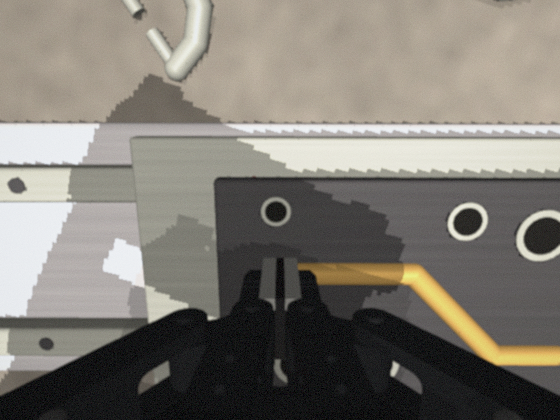

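View pics/scene6.png

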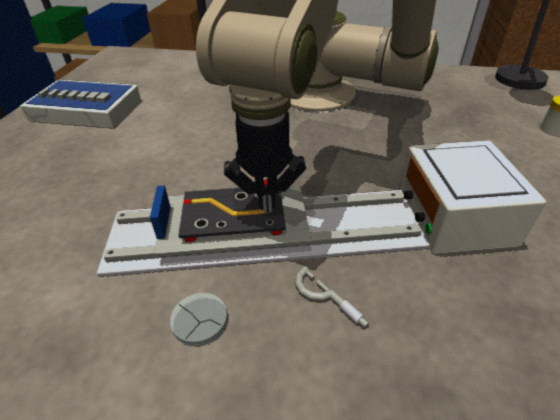

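Far end touched at about 3 N, and the carrier hasn't moved. Now up and over to behind the push block.

Request:
jog_arm:
  travel:
    - [0, 0, 0.015]
    - [0, 0, 0.03]
    - [0, 0, 0.03]
    - [0.004, -0.019, 0]
    - [0.005, -0.025, 0]
    - [0.006, -0.03, 0]
    - [0.006, -0.03, 0]
    - [0.006, -0.03, 0]
    - [0.006, -0.03, 0]
    - [0.006, -0.03, 0]
    - [0.006, -0.023, 0]
    - [0, 0, 0]
    - [0, 0, -0.02]
    - [0, 0, -0.03]
    - [0, 0, -0.02]
    - [0, 0, -0.006]
    - [0, 0, 0]
    - [0, 0, 0]
  dr:
    - [0, 0, 0]
    - [0, 0, 0]
    - [0, 0, 0]
    - [0, 0, 0]
    - [0, 0, 0]
    - [0, 0, 0]
    - [0, 0, 0]
    - [0, 0, 0]
    - [0, 0, 0]
    - [0, 0, 0]
    - [0, 0, 0]
    - [0, 0, 0]
    - [0, 0, 0]
    - [0, 0, 0]
    - [0, 0, 0]
    - [0, 0, 0]
    - [0, 0, 0]
    - [0, 0, 0]

```text
time_s: 9.6
position: [0.6314, -0.2352, 0.0642]
tool_rot: [[0.963, 0.271, 0.001], [0.271, -0.963, -0.0], [0.001, 0.001, -1.0]]
ft_force: [-0.1, -0.5, 0.4]
grip_width: -0.0
```

Run:
```python
from rig import *
import cv2
for n in ["side","scene"]:
    i=get_image(n); cv2.imwrite(f"pics/{n}7.png",i["color"][:,:,::-1])
    s=observe();print(s["time_s"],s["position"],s["ft_force"])
```

```text
9.65 [ 0.63173024 -0.23541427  0.06484996] [0.2370086  0.16169198 0.76119798]
9.7 [ 0.63178751 -0.23550818  0.06505988] [-0.14632038 -0.56422585  0.37101194]
```

View pics/side7.png

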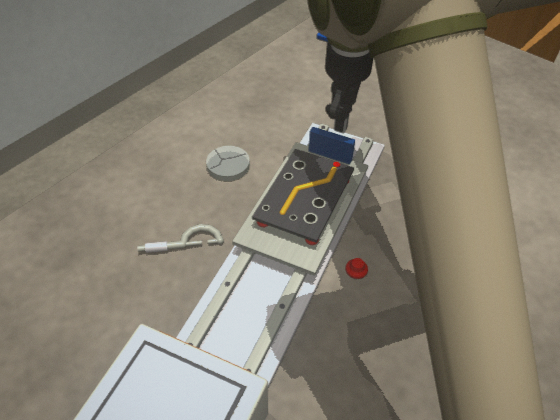

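View pics/scene7.png

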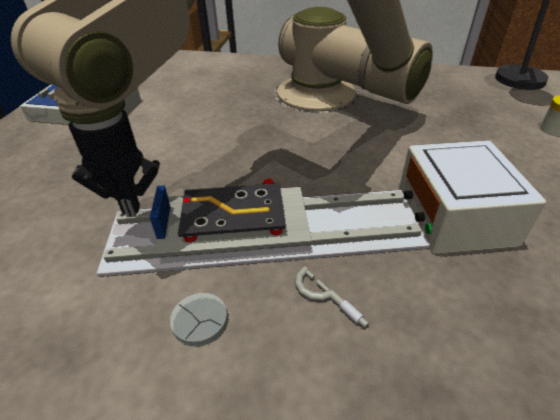

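Request:
jog_arm:
  travel:
    - [-0.0014, 0.005, 0]
    - [-0.0014, 0.005, 0]
    - [-0.0014, 0.005, 0]
    - [-0.0014, 0.005, 0]
    - [-0.0014, 0.005, 0]
    - [-0.0022, 0.008, 0]
    - [-0.0028, 0.01, 0]
    - [-0.0028, 0.01, 0]
    - [-0.0028, 0.01, 0]
    - [-0.0028, 0.01, 0]
    - [-0.0028, 0.01, 0]
    - [-0.0028, 0.01, 0]
    - [-0.0028, 0.01, 0]
    - [-0.0028, 0.01, 0]
    - [-0.0028, 0.01, 0]
    - [-0.0028, 0.01, 0]
    - [-0.0014, 0.005, 0]
    - [-0.0014, 0.005, 0]
    - [0, 0, 0]
  dr:
    - [0, 0, 0]
    - [0, 0, 0]
    - [0, 0, 0]
    - [0, 0, 0]
    - [0, 0, 0]
    - [0, 0, 0]
    - [0, 0, 0]
    - [0, 0, 0]
    - [0, 0, 0]
    - [0, 0, 0]
    - [0, 0, 0]
    - [0, 0, 0]
    - [0, 0, 0]
    - [0, 0, 0]
    - [0, 0, 0]
    - [0, 0, 0]
    - [0, 0, 0]
    - [0, 0, 0]
    - [0, 0, 0]

```text
time_s: 11.28
position: [0.5908, -0.0915, 0.0634]
tool_rot: [[0.963, 0.271, -0.0], [0.271, -0.963, 0.0], [-0.0, -0.0, -1.0]]
ft_force: [0.4, 0.3, -0.7]
grip_width: 0.0
```

Run:
```python
from rig import *
import cv2
for n in ["side","scene"]:
    i=get_image(n); cv2.imwrite(f"pics/{n}8.png",i["color"][:,:,::-1])
    s=observe();print(s["time_s"],s["position"],s["ft_force"])
```

```text
11.3333 [ 0.59084198 -0.09176474  0.06337783] [0.17006602 0.39213939 0.44114625]
11.3833 [ 0.59091613 -0.0920263   0.06330822] [0.16921463 0.21414542 0.77518691]
```

View pics/scene8.png

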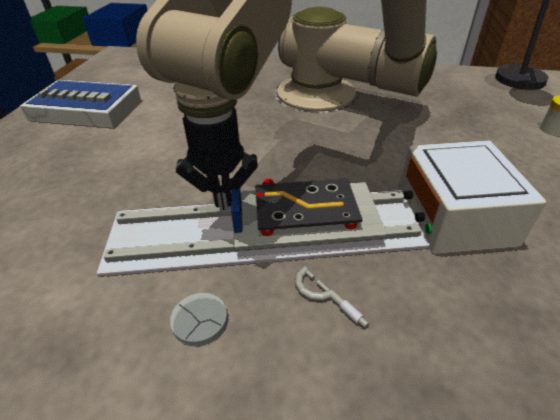

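View pics/side8.png

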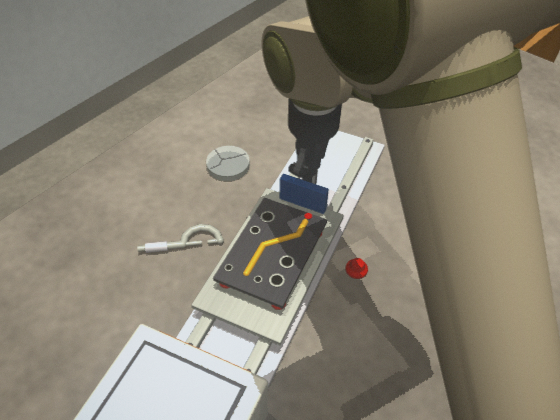

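The carrier slides cleanly. About 40–60 mm is left, so I'll push slower.

Request:
jog_arm:
  travel:
    - [-0.0011, 0.004, 0]
    - [-0.0017, 0.006, 0]
    - [-0.0017, 0.006, 0]
    - [-0.0017, 0.006, 0]
    - [-0.0017, 0.006, 0]
    - [-0.0017, 0.006, 0]
    - [-0.0011, 0.004, 0]
    - [0, 0, 0]
  dr:
    - [0, 0, 0]
    - [0, 0, 0]
    - [0, 0, 0]
    - [0, 0, 0]
    - [0, 0, 0]
    - [0, 0, 0]
    - [0, 0, 0]
    - [0, 0, 0]

```text
time_s: 12.05
position: [0.5803, -0.0539, 0.0633]
tool_rot: [[0.963, 0.271, -0.0], [0.271, -0.963, 0.0], [-0.0, -0.0, -1.0]]
ft_force: [0.4, 0.0, 0.1]
grip_width: 0.0002
```

Run:
```python
from rig import *
import cv2
for n in ["scene"]:
    i=get_image(n); cv2.imwrite(f"pics/{n}9.png",cv2.resize(i["color"][150:270,180:460,::-1],None,fx=2.8,fy=2.8,interpolation=cv2.INTER_CUBIC))
    s=observe();print(s["time_s"],s["position"],s["ft_force"])
```

```text
12.1 [ 0.58022702 -0.05399802  0.0633077 ] [0.18412645 0.08439208 0.77845477]
```

View pics/scene9.png

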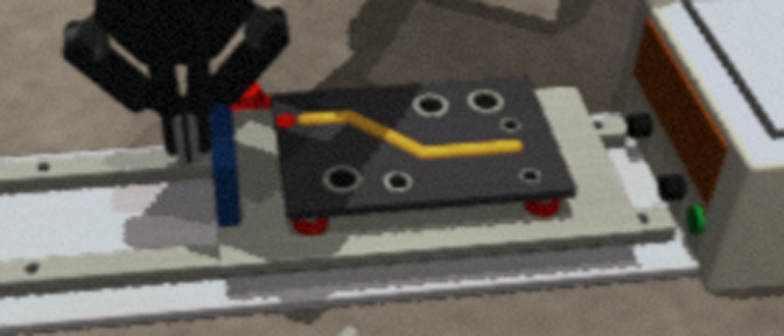

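Request:
jog_arm:
  travel:
    - [-0.0011, 0.004, 0]
    - [-0.0011, 0.004, 0]
    - [-0.0011, 0.004, 0]
    - [-0.0011, 0.004, 0]
    - [-0.0006, 0.002, 0]
    - [0, 0, 0]
  dr:
    - [0, 0, 0]
    - [0, 0, 0]
    - [0, 0, 0]
    - [0, 0, 0]
    - [0, 0, 0]
    - [0, 0, 0]

```text
time_s: 12.6
position: [0.5753, -0.0364, 0.0633]
tool_rot: [[0.963, 0.27, -0.0], [0.27, -0.963, -0.0], [-0.0, -0.0, -1.0]]
ft_force: [0.8, -1.6, -0.9]
grip_width: 0.0003
```

Request:
jog_arm:
  travel:
    - [-0.0006, 0.002, 0]
    - [-0.0006, 0.002, 0]
    - [-0.0006, 0.002, 0]
  dr:
    - [0, 0, 0]
    - [0, 0, 0]
    - [0, 0, 0]

```text
time_s: 12.85
position: [0.5738, -0.0309, 0.0633]
tool_rot: [[0.963, 0.27, 0.0], [0.27, -0.963, -0.001], [0.0, 0.001, -1.0]]
ft_force: [2.4, -4.5, -0.8]
grip_width: 0.0002
```

Run:
```python
from rig import *
import cv2
for n in ["scene"]:
    i=get_image(n); cv2.imwrite(f"pics/{n}10.png",cv2.resize(i["color"][150:270,180:460,::-1],None,fx=2.8,fy=2.8,interpolation=cv2.INTER_CUBIC))
    s=observe();print(s["time_s"],s["position"],s["ft_force"])
```

```text
12.9 [ 0.57369723 -0.03045481  0.06330904] [ 1.5310453  -3.86164852 -1.22880191]
```

View pics/scene10.png

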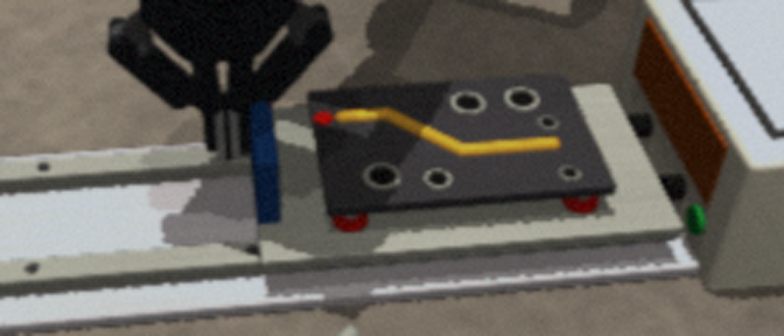

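Request:
jog_arm:
  travel:
    - [-0.0006, 0.002, 0]
    - [-0.0006, 0.002, 0]
    - [0, 0, 0]
  dr:
    - [0, 0, 0]
    - [0, 0, 0]
    - [0, 0, 0]

```text
time_s: 13.15
position: [0.5736, -0.0298, 0.0634]
tool_rot: [[0.963, 0.27, 0.003], [0.27, -0.963, -0.006], [0.001, 0.006, -1.0]]
ft_force: [3.6, -20.9, -4.8]
grip_width: -0.0001
```

Request:
jog_arm:
  travel:
    - [-0.0006, 0.002, 0]
    - [-0.0006, 0.002, 0]
    - [0, 0, 0]
  dr:
    - [0, 0, 0]
    - [0, 0, 0]
    - [0, 0, 0]

```text
time_s: 13.4
position: [0.5736, -0.0296, 0.0636]
tool_rot: [[0.963, 0.27, 0.005], [0.27, -0.963, -0.012], [0.002, 0.013, -1.0]]
ft_force: [6.4, -38.9, -9.5]
grip_width: -0.0001
```

Force rose to 39 N with no movement, so the carrier is on its stop. I'll back off and clear.

Request:
jog_arm:
  travel:
    - [0.001, -0.004, 0]
    - [0.001, -0.004, 0]
    - [0.003, -0.01, 0]
    - [0.004, -0.015, 0]
    - [0.004, -0.015, 0]
    - [0.002, -0.01, 0.01]
    - [0, 0, 0.03]
    - [0, 0, 0.03]
    - [0, 0, 0.03]
    - [0, 0, 0.02]
    - [0, -0.03, 0]
    - [0, -0.03, 0]
    - [0, -0.03, 0]
    - [0, -0.02, 0]
    - [0, 0, 0]
    - [0, 0, 0]
  dr:
    - [0, 0, 0]
    - [0, 0, 0]
    - [0, 0, 0]
    - [0, 0, 0]
    - [0, 0, 0]
    - [0, 0, 0]
    - [0, 0, 0]
    - [0, 0, 0]
    - [0, 0, 0]
    - [0, 0, 0]
    - [0, 0, 0]
    - [0, 0, 0]
    - [0, 0, 0]
    - [0, 0, 0]
    - [0, 0, 0]
    - [0, 0, 0]

```text
time_s: 14.73
position: [0.586, -0.1919, 0.183]
tool_rot: [[0.963, 0.268, -0.0], [0.268, -0.963, 0.001], [-0.0, -0.001, -1.0]]
ft_force: [-0.5, 0.7, 0.1]
grip_width: 0.0
```

Run:
```python
from rig import *
import cv2
for n in ["scene","side"]:
    i=get_image(n); cv2.imwrite(f"pics/{n}11.png",i["color"][:,:,::-1])
    if n=="scene": cv2.imwrite("pics/sc11c.png",cv2.resize(i["color"][150:270,220:460,::-1],None,fx=3.2,fy=3.2,interpolation=cv2.INTER_CUBIC))
s=observe();print(s["time_s"],s["position"],s["ft_force"])
```

```text
14.8333 [ 0.58616348 -0.19006216  0.18329139] [-0.47728712 -0.43945995 -0.53852679]
```

View pics/sc11c.png

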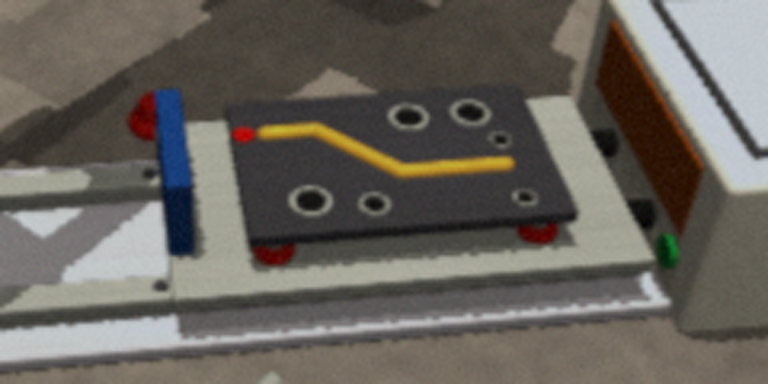

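View pics/side11.png

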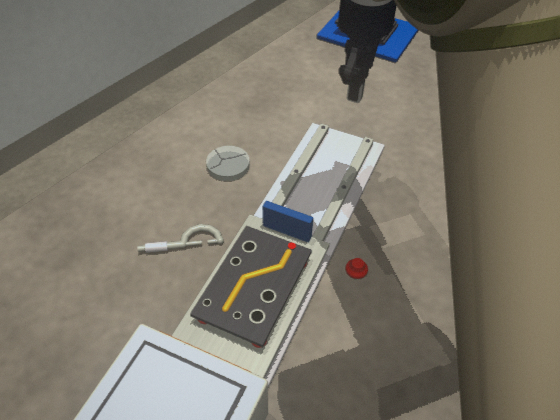

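View pics/scene11.png

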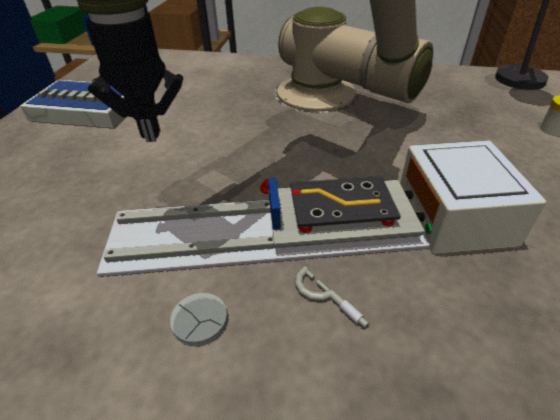

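Run:
```python
from h import *
import cv2
sc=cam("scene")
S=lambda p:((np.array(p)+.5)/3.4-.5+[90,170]); T=lambda p:((np.array(p)+.5)/3.2-.5+[220,150])
a=[S(p) for p in [(329,102),(409,94),(487,142),(606,133)]]
b=[T(p) for p in [(244,134),(318,128),(402,170),(510,163)]]
n=np.array([-.27,.963])
for p,q in zip(a,b):
    d=(unproj(sc,q,.067)-unproj(sc,p,.067))[:2]; print(d.round(4),(d@n).round(4))
for n,boxes in [("scene",[(165,285,235,350),(290,262,372,330)]),("side",[(200,140,255,185),(130,218,228,258),(340,255,375,282)])]:
    A=cv2.imread(f"pics/{n}0.png");B=cv2.imread(f"pics/{n}11.png")
    for x0,y0,x1,y1 in boxes:
        r=cv2.matchTemplate(B,A[y0:y1,x0:x1],cv2.TM_CCOEFF_NORMED);_,v,_,l=cv2.minMaxLoc(r);print(n,v,l[0]-x0,l[1]-y0)
```

```text
[-0.0505  0.1812] 0.1881
[-0.0496  0.1827] 0.1893
[-0.0504  0.1813] 0.1882
[-0.0496  0.1817] 0.1883
scene 0.9894285202026367 0 0
scene 0.9915327429771423 0 0
side 0.9931400418281555 0 0
side 0.9800221920013428 0 0
side 0.9675359725952148 0 0
```

```bash
python3 -c "
from rig import *
s=observe();print(s['time_s'],s['qvel'],s['ft_force']);print(close_job())"
```

```text
14.8833 [ 0.52403264 -0.18739385  0.11919279 -0.10174139 -0.06782963 -0.07774263] [0.10908182 0.05959013 0.05460364]
the job is handed in; nothing more can be done
None
```

I ran the closed fingertips along the bead from the red-dot end, round both bends to the far end. Then I pushed the carrier home, backed off, and handed the job in at about 15 s of the 51 s allowed. The hand-in reports no verdict, so the checks below are my own.

- **Bead:** contact force at the points I read was about 1–4 N. The plate sank about 4 mm along most of the bead, and less at the first touch, against the 11.5 mm limit. I read forces at the start, both bends and the far end. The two mid-leg points were passed over at the same commanded height without a separate reading.
- **Far end:** I first stopped 5–7 mm short by the picture, so I went 6 mm further and read about 3 N there before lifting.
- **Carrier:** force rose to 39 N with no more movement, so it was against its hard stop. The picture afterwards gives about 188 mm of travel. That agrees with the arm's own position and shows no bounce-back.
- **Loose parts and arm:** the optical flat, micrometer and spring seat show no pixel shift from the first pictures. The valve plate looks sprung back up. The arm is clear, reading about zero force.
- **Disagreement:** bead positions from the scene and side cameras differed from the wrist camera by 2–4 mm. I steered by their average, well inside the 13 mm tolerance.

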